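# Fetch the scoop from the blocked snack drawer

## Robot

A 6-joint arm with a two-finger parallel gripper is mounted at the origin on the work surface. World frame = base frame: x ahead of the robot, y to its left, z up, the work surface at z = 0. Lengths are in mm, angles in degrees, forces in N, time in s.
With the tool pointing down it reaches from about 350 to 850 mm from the base axis. Payload 8.1 kg.
Tool frame: the origin (TCP) lies midway between the tips of the shut fingers; the grasp point (between the pads) lies 19 mm behind it; z points along the fingers, y is the line along which they close (so a half turn about z gives the same grasp; the last joint's range is limited). The gripper opens to 85 mm and grips with 20 to 120 N. Pads are 22 mm wide; open, the fingers measure 114 mm over their backs; the gripper's body (76 mm by 85 mm) begins 54 mm behind the grasp point. The pads swing forward as they close: fully open they stand 13 mm farther back than shut.
Start: joints at [62.945, 7.471, 85.268, -0, 87.261, -4.893], TCP at [226.315, 555.686, 231.292] pointing down, gripper open.
Joint ranges: [-169.43, 169.43], [-51.17, 129.36], [1.28, 143.12], [-76.62, 256.62], [0, 156.53], [-152.29, 152.29]. Speed limits (degrees/s): [136.94, 136.94, 159.86, 180, 180, 180].

## Interface

Orientations are given as [roll, pitch, yaw] about the fixed x, y, z axes, in that order (R = Rz(yaw) Ry(pitch) Rx(roll)).
In Python, from bench import r gives the robot as it stands.
- The arm moves only by the shell command python3 steer.py 'ROWS' [FORCE]. ROWS is rows parted by semicolons, their numbers by spaces, 1 to 8 of them, each of 7 numbers: a rotation vector rx, ry, rz in degrees, then dx, dy, dz in mm, then the finger opening in mm; each row is the pose to reach, as a shift and turn from the pose commanded when the command began, along the tool's axes at that moment; what a row does not reach only later rows make up. A row lasts 1/8 s, in which the tool goes at most 62.5 mm and 10.7 degrees, less where a joint would pass 70% of its speed; a pose out of reach is approached as far as the arm can. The fingers move at their own pace and stop on an object; FORCE is the grip in N (left out, the last holds). Time passes only in rows, so rows that do not move let the fingers close. It prints the time, the measured TCP pose, the force, the opening and the grip force at its end.
- r.sense(): the state, without advancing time (a new reading comes with each control period).
- r.snapshot(name): name is "scene" or "top"; returns a dict with "pixels" (400x640x3 uint8, blue, green, red), "fx", "fy", "cx", "cy" (pixels), "pose" (4x4, takes a point from camera to world coordinates). Camera axes: x right, y up, looking along -z (the intrinsics and any distortion apply to the point x, -y, -z); pixel columns grow to the right and rows downward; lengths in mm; the calibration is good to about 2 mm. A picture is of the moment at which its call begins. There is no depth.
- r.hand_in(): hands the job in; it is judged then, once.
The state is a dict: "time": time; "joint_pos": joint angles; "qd": joint speeds; "joint_efforts": joint torques, N m; "tool_pos": TCP position; "tcp_rot": TCP orientation; "ft_force": force on the tool from outside, world axes, zero at the start; "wrist_torque": the same for the moment, N m; "finger_gap": finger opening in mm; "grip_force": force on a finger pad.
Only numpy, scipy, OpenCV 4.12 (cv2) and the standard library are available. Lean on these libraries where they do the work, as an engineer would, in place of code of your own. Each camera call takes 0.05 s, during which the arm holds its last target. There are 200 camera calls.

## Task

The steel canister and the purple cup stand in front of the closed snack drawer: set both aside, upright, on the brass tray, pull the drawer out, take the aluminium scoop from it and lay it on the white saucer, its bowl upright in the middle. Then push the drawer fully shut and put the canister and the cup back upright, each just where it stood. Do not knock the canister or cup over, leave the tin and the bag clip in their places in the drawer, and do not shift the saucer or the amber jar.

Things in the scene. Friction and masses are not known exactly. Their poses are not given: they have to be found in the camera images.
- drawer (a joint): Drawer of a low walnut snack unit (280 mm deep, 318 wide, 98 high, clear acrylic window in the front part of its top). In m: 0 shut, grows as it slides out towards the robot, stop at 0.19; it stays where left (1.5 N to move). Reach in with it out by 0.16 or more. Inner floor 13 mm above the counter; three lanes 90 mm wide between clear dividers rising 37 mm above the floor.
- drawer_handle (a point): Middle of the drawer's steel bar handle: 10 mm thick, 120 mm long along this frame's y, 78 mm above the counter, 35 mm clear of the drawer front, posts at y = +-48 mm. Moves with the drawer; x points into the unit (the drawer opens along -x), z up. Top of the drawer front is 12 mm and of the unit 20 mm above the bar. Lanes run along x, centred at y = -93, 0, +93 mm.
- canister: Closed steel canister, round, 60 mm diameter, 104 mm high with a 62 mm wide lid rim over the top 16 mm and a 22 mm wide knob up to 116 mm. The lid does not come off. 0.2 to 0.45 kg. Origin at the centre of its underside, z up. Starts standing on the counter in front of the drawer, in its way.
- cup: Open purple polypropylene cup, round, tapering, 62 mm across the rim and 50 mm at the foot, 82 mm high, wall 3 mm, no handle, about 70 g. Origin at the centre of its underside, z up. Starts upright on the counter in front of the drawer, in its way.
- scoop: Small aluminium scoop, 121 mm long, 70 g. Origin under the middle of its bowl, on its flat underside; z up. Bowl: open trough, x = -31 to +31 mm, 26 wide at the foot, about 46 at the rim, 21 high. Handle: straight, round, 13 mm thick, from x = -31 to -90 mm, axis 19 mm above the underside. Lies in one of the drawer's three lanes (which one varies), handle towards the drawer front.
- saucer: White porcelain saucer, round, 140 mm diameter, rim 16 mm high, flat well about 80 mm across and 5 mm above the counter, loose, 220 g. Origin at the centre of its underside, on the counter. Left or right of the drawer.
- tray: Brass serving tray, fixed to the counter, 260 mm long along its x, 165 mm wide along its y, rim 14 mm high and 4 mm thick, floor 4 mm above the counter, a low loop handle at each end. Origin at the centre of its underside. On the other side from the saucer; it is empty at the start.
- tin: Bystander: closed round steel tin, 61 mm diameter, 38 mm high, in another lane of the drawer. Origin at the centre of its underside. Stays in the drawer.
- clip: Bystander: white plastic bag clip, flat bar 105 mm long, 23 mm wide, 9 mm high, in the remaining lane of the drawer. Origin at the middle of its underside. Stays in the drawer.
- jar: Bystander: closed amber glass jar with steel lid, 60 mm diameter, 85 mm high, standing on the counter just beyond the saucer. Origin at the centre of its underside. Must not be shifted.

How it is judged:
By the outcome, as a careful person would: the job done as asked, in the order asked, and still so for the second after the job is handed in, with the robot touching nothing.
It also fails if it takes over 138 s, if anything falls off the work surface, if the arm or the gripper's body presses on something with over 40 N, if the wrist force passes 120 N, or if a joint passes its speed limit or range.

## Working session

There is one attempt and no reset: what is moved stays moved. The work goes in short steps, Python scripts to look and compute and a shell command to move; the robot and the scene stay as the last step left them, time stands still between calls to the robot, and variables do not carry over. Pictures are saved under pics/ and viewed, at most 14 in all, crops included, and the job is handed in when it is done.

```bash
ls; mkdir -p pics; python3 - <<'E'
from bench import r
import cv2,numpy as np
for n in("scene","top"):
    s=r.snapshot(n); cv2.imwrite(f"pics/{n}0.png",s["pixels"]); print(n,s["fx"],s["fy"],s["cx"],s["cy"],[k for k in s]); print(np.round(s["pose"],3))
print(r.sense())
E
```

```text
bench.py
pics
steer.py
scene 486.6618549366045 486.6618549366045 319.62920117255646 190.96213082041885 ['pixels', 'fx', 'fy', 'cx', 'cy', 'pose']
[[ 3.990000e-01 -6.770000e-01  6.180000e-01  1.409761e+03]
 [ 9.170000e-01  3.040000e-01 -2.580000e-01 -3.193160e+02]
 [-1.300000e-02  6.700000e-01  7.420000e-01  9.931960e+02]
 [ 0.000000e+00  0.000000e+00  0.000000e+00  1.000000e+00]]
top 471.5599953855619 471.5599953855619 315.7209218645889 193.62128005547288 ['pixels', 'fx', 'fy', 'cx', 'cy', 'pose']
[[ 3.000000e-02  9.950000e-01 -9.400000e-02  5.321640e+02]
 [-9.990000e-01  3.200000e-02  2.200000e-02  2.858300e+01]
 [ 2.500000e-02  9.300000e-02  9.950000e-01  1.305489e+03]
 [ 0.000000e+00  0.000000e+00  0.000000e+00  1.000000e+00]]
{'time': 0.1, 'joint_pos': array([ 6.29437554e+01,  7.51070205e+00,  8.53257793e+01, -1.66897578e-04,
        8.72601254e+01, -4.89039839e+00]), 'qd': array([-0.01157319,  0.00917533, -0.10424152, -0.04076287,  0.0227391 ,
       -0.0465464 ]), 'joint_efforts': array([ 1.32002184e-03, -5.70955825e+01, -5.01939797e+01, -3.25575957e-05,
        8.17368884e-03,  5.73296597e-05]), 'tool_pos': array([226.09696781, 555.22404486, 230.32388525]), 'tcp_rot': array([-1.79903731e+02, -8.06962979e-03,  1.57834155e+02]), 'ft_force': array([0.7409276 , 0.28928131, 0.0548544 ]), 'wrist_torque': array([-0.0143212 ,  0.03348877,  0.01901584]), 'grip_force': 0.0, 'finger_gap': 85.4559364275413}
```
View pics/scene0.png

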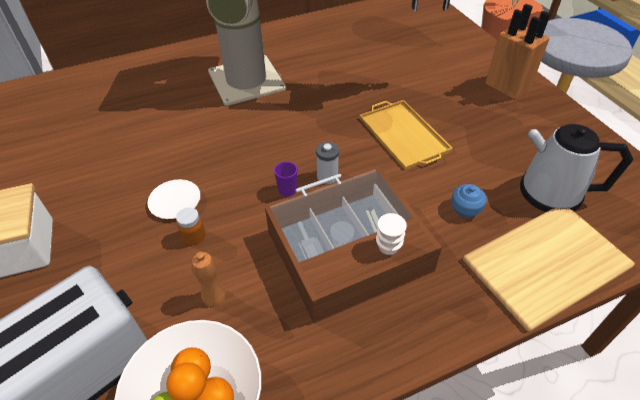

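View pics/top0.png

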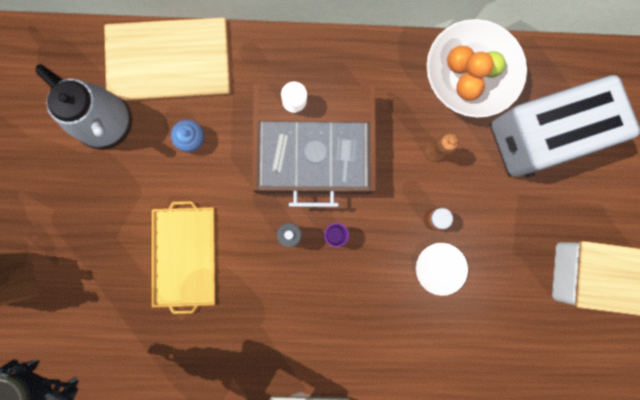

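Scene/top: the canister is at top px (289,235), cup (337,235), handle bar (292–338,205), tray (184,257), saucer (442,269) and jar (442,218). In the drawer, the scoop is in the right lane (345,155), the tin in the middle (315,152) and the clip in the left (280,153).

```bash
cat > h.py <<'E'
from bench import r
import cv2,numpy as np
from scipy.spatial.transform import Rotation as Ro
def ray(s,u,z):
    P=s["pose"]; d=P[:3,:3]@np.array([(u[0]-s["cx"])/s["fx"],-(u[1]-s["cy"])/s["fy"],-1.]); o=P[:3,3]
    return (o+d*(z-o[2])/d[2])
def proj(s,p):
    P=s["pose"]; q=P[:3,:3].T@(np.array(p)-P[:3,3]); return np.array([s["cx"]+s["fx"]*q[0]/-q[2], s["cy"]-s["fy"]*q[1]/-q[2]])
def blob(mask,box):
    x0,y0,x1,y1=box; m=np.zeros_like(mask); m[y0:y1,x0:x1]=mask[y0:y1,x0:x1]
    c=max(cv2.findContours(m,cv2.RETR_EXTERNAL,cv2.CHAIN_APPROX_NONE)[0],key=cv2.contourArea); return c
def fit(c): return cv2.fitEllipse(cv2.convexHull(c))
def plan(target,yaw):
    "shift in current tool axes to reach world TCP target pointing down with tool-y... yaw"
    st=r.sense(); R=Ro.from_euler('xyz',st["tcp_rot"],degrees=True)
    T=Ro.from_euler('xyz',[180,0,yaw],degrees=True)
    return np.round((R.inv()*T).as_rotvec(degrees=True),1), np.round(R.inv().apply(np.array(target)-st["tool_pos"]),1)
E
python3 - <<'E'
from h import *
s=r.snapshot("top");im=s["pixels"];hsv=cv2.cvtColor(im,cv2.COLOR_BGR2HSV);H,S,V=[hsv[...,i].astype(int) for i in range(3)]
u=lambda m:(m*255).astype(np.uint8)
def show(n,m,box,z):
    c=blob(u(m),box);e=fit(c);b=cv2.minAreaRect(c);p=ray(s,e[0],z);print(n,np.round(e[0],1),np.round(e[1],1),cv2.contourArea(c),np.round(p,1),"ell->",np.round(np.array(e[1])*(s["pose"][2,3]-z)/s["fx"],0)); return c
show("cup",(H>125)&(H<160)&(S>90),(315,215,360,260),80)
show("can",(S<90),(270,218,306,252),98)
show("sau",(S<60)&(V>170),(405,235,480,300),14)
show("jar",(S<60)&(V>120),(425,200,460,235),85)
c=show("tray",(H>15)&(H<32)&(S>120)&(V>120),(130,190,230,320),14)
b=cv2.boxPoints(cv2.minAreaRect(c)); print([np.round(ray(s,q,12)[:2]) for q in b])
c=show("bar",(S<60)&(V>150),(285,202,345,212),78)
b=cv2.boxPoints(cv2.minAreaRect(c)); print([np.round(ray(s,q,80)[:2],1) for q in b])
c=show("scoop",(S<60)&(V>165),(335,130,360,186),30); 
cv2.imwrite("pics/crop.png",cv2.resize(im[85:255,240:390],None,fx=4,fy=4,interpolation=cv2.INTER_CUBIC)[:600])
s2=r.snapshot("scene");im2=s2["pixels"]
cv2.imwrite("pics/crop2.png",cv2.resize(im2[130:280,250:450],None,fx=4,fy=4,interpolation=cv2.INTER_CUBIC))
# expected pixels
hs=cv2.cvtColor(im2,cv2.COLOR_BGR2HSV);H,S=hs[...,0].astype(int),hs[...,1].astype(int)
c=blob(u((H>120)&(H<165)&(S>90)),(260,150,310,205));print("cup scene bbox",cv2.boundingRect(c))
E
```

```text
cup [336.3 234.7] [24.2 24.9] 446.5 [542.6 -54.7  80. ] ell-> [63. 65.]
can [288.7 234.7] [24.5 25.2] 456.5 [539.  68.  98.] ell-> [63. 64.]
sau [441.4 268.7] [52.1 53.6] 2128.0 [ 459.6 -348.5   14. ] ell-> [143. 147.]
jar [442.  218.1] [21.6 22.7] 361.5 [ 594.1 -328.6   85. ] ell-> [56. 59.]
tray [181.7 257. ] [ 98.6 116.5] 6436.5 [470.7 357.1  14. ] ell-> [270. 319.]
[array([620., 449.]), array([625., 275.]), array([325., 261.]), array([320., 431.])]
bar [312.9 204.1] [11.2 50.8] 193.0 [620.4   8.4  78. ] ell-> [ 29. 132.]
[array([623.7,  73.4]), array([627.9, -56.9]), array([617.4, -57.1]), array([613.3,  73. ])]
scoop [345.7 155.6] [30.9 54. ] 735.5 [760.  -78.4  30. ] ell-> [ 84. 146.]
cup scene bbox (274, 161, 23, 36)
```

View pics/crop.png

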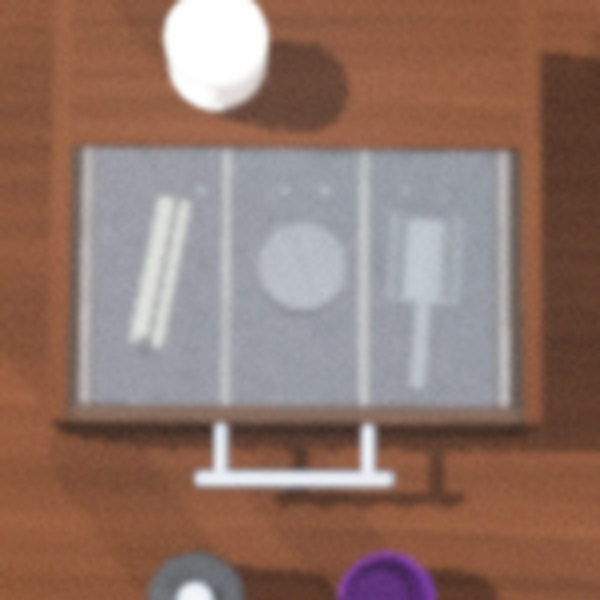

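View pics/crop2.png

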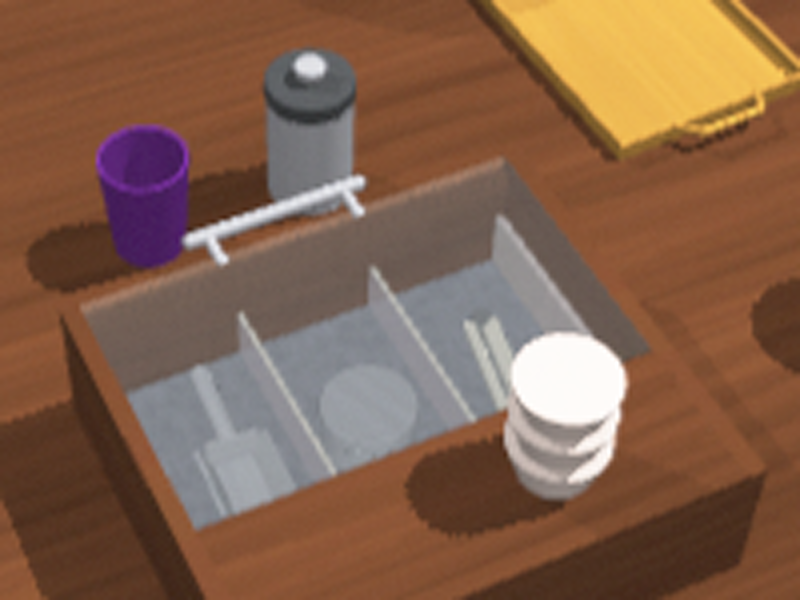

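```bash
python3 - <<'E'
from h import *
s=r.snapshot("top")
A,B=ray(s,(288.9,204.7),82),ray(s,(338.4,204.7),82); print("bar",A,B,(A+B)/2,np.degrees(np.arctan2(-(A-B)[0],(A-B)[1])))
L=ray(s,(255,190),98),ray(s,(374,190.5),98);print(L)
print("handle tip/bowl end",ray(s,(344.3,181.5),35),ray(s,(346.3,137.5),35))
print([np.round(ray(s,p,14)[:2]) for p in((151,208),(215,207),(216,305),(152,307))])
print(plan([539,68,180],180))
E
```

```text
bar [616.64159411  70.75248063  82.        ] [620.71170313 -57.94383096  82.        ] [618.67664862   6.40432483  82.        ] 1.8114145215551243
(array([650.57387049, 158.39128178,  98.        ]), array([ 659.19845628, -147.89327434,   98.        ]))
handle tip/bowl end [687.78435052 -75.71225409  35.        ] [809.39632932 -78.26069004  35.        ]
[array([601., 447.]), array([609., 274.]), array([346., 259.]), array([336., 428.])]
(array([ -0.1,  -0. , -22.2]), array([-473.6, -333.4,   51. ]))
```

```bash
T="0 0 -22.2 -473.6 -333.4 51 85"; echo skip; python3 steer.py '0 0 -22.2 -474 -333 51 85;0 0 -22.2 -474 -333 51 85;0 0 -22.2 -474 -333 51 85;0 0 -22.2 -474 -333 51 85;0 0 -22.2 -474 -333 51 85;0 0 -22.2 -474 -333 51 85;0 0 -22.2 -474 -333 51 85;0 0 -22.2 -474 -333 51 85' 60
python3 -c "
from h import *
print(plan([539,68,180],180)); print(plan([539,68,50],180))"
```

```text
skip
time: 1.25
tool_pos: [493.8, 139.4, 188.0]
tcp_rot: [180.0, 0.0, -180.0]
ft_force: [-0.3, 1.0, 0.3]
finger_gap: 85.0
grip_force: 0.0
(array([0., 0., 0.]), array([-45.2, -71.5,   8. ]))
(array([0., 0., 0.]), array([-45.1, -71.5, 138. ]))
```

```bash
python3 steer.py '0 0 0 -45 -71.5 8 85;0 0 0 -45 -71.5 8 85;0 0 0 -45 -71.5 8 85;0 0 0 -45 -71.5 8 85'
python3 -c "
from h import *
print(plan([539,68,50],180))"
```

```text
time: 1.75
tool_pos: [537.5, 71.0, 179.9]
tcp_rot: [180.0, -0.0, -179.9]
ft_force: [-0.2, 0.6, -0.7]
finger_gap: 84.7
grip_force: 0.0
(array([ 0. , -0. ,  0.1]), array([ -1.6,  -3.1, 129.9]))
```

```bash
python3 steer.py '0 0 0 0 -2 50 85;0 0 0 0 -2 90 85;0 0 0 0 -2 90 85'
python3 -c "
from h import *
print(plan([539,68,50],180))"
```

```text
time: 2.12
tool_pos: [534.3, 69.3, 86.6]
tcp_rot: [180.0, -0.4, -179.8]
ft_force: [0.1, 0.7, 0.9]
finger_gap: 85.0
grip_force: 0.0
(array([ 0. , -0.4,  0.2]), array([-5. , -1.3, 36.6]))
```

```bash
python3 steer.py '0 0 0 -2 0 0 85;0 0 0 -2 0 0 85'
python3 -c "
from h import *
print(plan([539,68,50],180))"
```

```text
time: 2.38
tool_pos: [541.9, 68.3, 92.7]
tcp_rot: [180.0, 0.2, -179.9]
ft_force: [0.6, 0.4, -0.6]
finger_gap: 85.0
grip_force: 0.0
(array([0. , 0.2, 0.1]), array([ 3.1, -0.3, 42.7]))
```

```bash
python3 steer.py '0 0 0 1.5 0 20 85;0 0 0 1.5 0 40 85;0 0 0 1.5 0 40 85;0 0 0 1.5 0 40 55;0 0 0 1.5 0 40 40;0 0 0 1.5 0 40 40;0 0 0 1.5 0 40 40;0 0 0 1.5 0 40 40' 60
python3 -c "
from h import *
print(plan([539,68,50],180))"
```

```text
time: 3.38
tool_pos: [540.1, 67.9, 52.2]
tcp_rot: [180.0, 0.2, -180.0]
ft_force: [-0.8, 0.8, 6.7]
finger_gap: 60.0
grip_force: 63.7
(array([0. , 0.2, 0. ]), array([1.1, 0.1, 2.2]))
```

```bash
python3 steer.py '0 0 0 0 0 -30 40;0 0 0 0 0 -60 40;0 0 0 2 50 -70 40;0 0 0 4 105 -70 40;0 0 0 8 165 -70 40;0 0 0 12 225 -70 40;0 0 0 12 270 -70 40;0 0 0 12 288 -70 40' &&  python3 steer.py '0 0 0 0 0 0 40;0 0 0 0 0 0 40;0 0 0 0 0 0 40'
python3 -c "
from h import *
print(plan([528,356,57],180))"
```

```text
time: 4.38
tool_pos: [525.7, 358.5, 120.4]
tcp_rot: [180.0, 0.0, -179.8]
ft_force: [-0.6, -1.1, -2.3]
finger_gap: 59.8
grip_force: 66.2
time: 4.75
tool_pos: [526.6, 354.4, 120.0]
tcp_rot: [-180.0, -0.0, 179.9]
ft_force: [0.1, 0.5, -2.5]
finger_gap: 60.2
grip_force: 66.2
(array([-0. , -0. , -0.1]), array([-1.4,  1.6, 63. ]))
```

```bash
python3 steer.py '0 0 0 0 0 25 40;0 0 0 0 0 45 40;0 0 0 0 0 58 40;0 0 0 0 0 61 40;0 0 0 0 0 61 40;0 0 0 0 0 62 40;0 0 0 0 0 62 40'
```

```text
time: 5.62
tool_pos: [526.7, 356.1, 58.6]
tcp_rot: [180.0, 0.1, -180.0]
ft_force: [0.2, 0.2, -3.0]
finger_gap: 60.0
grip_force: 66.2
```

```bash
python3 steer.py '0 0 0 0 0 2 40;0 0 0 0 0 2.3 40;0 0 0 0 0 2.3 40;0 0 0 0 0 2.3 60;0 0 0 0 0 2.3 75;0 0 0 0 0 2.3 85;0 0 0 0 0 2.3 85' && python3 steer.py '0 0 0 0 0 -30 85;0 0 0 0 0 -90 85;0 0 0 0 0 -125 85;0 0 0 -4 -60 -125 85;0 0 0 -8 -120 -125 85;0 0 0 -14 -180 -125 85;0 0 0 -14 -240 -125 85;0 0 0 -14 -300 -125 85' 20
python3 steer.py '0 0 0 -2 -60 0 85;0 0 0 -2 -109 0 85;0 0 0 -2 -109 0 85;0 0 0 -2 -109 0 85;0 0 0 -2 -109 0 85' 25
python3 -c "
from h import *
print(plan([542,-54.7,36],180))"
```

```text
time: 6.5
tool_pos: [526.2, 355.7, 55.4]
tcp_rot: [-180.0, -0.0, -180.0]
ft_force: [0.2, 1.0, -0.0]
finger_gap: 85.2
grip_force: 0.0
time: 7.5
tool_pos: [540.3, 53.9, 180.7]
tcp_rot: [-180.0, 0.0, -180.0]
ft_force: [0.2, 0.5, -0.6]
finger_gap: 84.8
grip_force: 0.0
time: 8.12
tool_pos: [542.6, -51.9, 180.6]
tcp_rot: [180.0, -0.0, -179.9]
ft_force: [-0.5, 0.2, -0.5]
finger_gap: 85.2
grip_force: 0.0
(array([ 0. , -0. ,  0.1]), array([  0.6,  -2.8, 144.6]))
```

```bash
python3 steer.py '0 0 0 0.5 -1.5 40 85;0 0 0 0.5 -1.5 80 85;0 0 0 0.5 -1.5 115 85;0 0 0 0.5 -1.5 135 85;0 0 0 0.5 -1.5 144 85;0 0 0 0.5 -1.5 144 85;0 0 0 0.5 -1.5 144 85' && python3 steer.py '0 0 0 0 0 0 65;0 0 0 0 0 0 45;0 0 0 0 0 0 40;0 0 0 0 0 0 40;0 0 0 0 0 0 40;0 0 0 0 0 0 40' 25
```

```text
time: 9.0
tool_pos: [543.1, -54.5, 37.9]
tcp_rot: [-180.0, 0.1, -179.9]
ft_force: [0.6, -0.9, -0.2]
finger_gap: 85.3
grip_force: 0.0
time: 9.75
tool_pos: [543.2, -54.8, 38.1]
tcp_rot: [-180.0, 0.1, -180.0]
ft_force: [-0.7, 1.9, 7.2]
finger_gap: 61.4
grip_force: 26.1
```

```bash
python3 steer.py '0 0 0 0 0 -20 40;0 0 0 0 0 -60 40;0 0 0 20 30 -70 40;0 0 0 50 80 -70 40;0 0 0 80 133 -70 40;0 0 0 110 186 -70 40;0 0 0 125 243 -70 40;0 0 0 125 300 -70 40' && python3 steer.py '0 0 0 0 55 0 40;0 0 0 0 95 0 40;0 0 0 0 103 0 40;0 0 0 0 103 0 40;0 0 0 0 103 0 40'
python3 - <<'E'
from h import *
print(plan([418,349,42.5],180))
for n in("scene","top"):
    s=r.snapshot(n); cv2.imwrite(f"pics/{n}1.png",s["pixels"])
a=cv2.imread("pics/scene1.png")[40:240,220:520]; cv2.imwrite("pics/c1.png",cv2.resize(a,None,fx=2.5,fy=2.5))
E
```

```text
time: 10.75
tool_pos: [415.8, 246.9, 107.1]
tcp_rot: [180.0, 0.1, -180.0]
ft_force: [1.1, -0.9, -0.4]
finger_gap: 61.4
grip_force: 27.5
time: 11.38
tool_pos: [416.9, 347.0, 106.5]
tcp_rot: [-180.0, -0.0, 180.0]
ft_force: [1.0, -0.7, -0.3]
finger_gap: 60.9
grip_force: 27.5
(array([-0., -0., -0.]), array([-1.1,  2. , 64. ]))
```

View pics/c1.png

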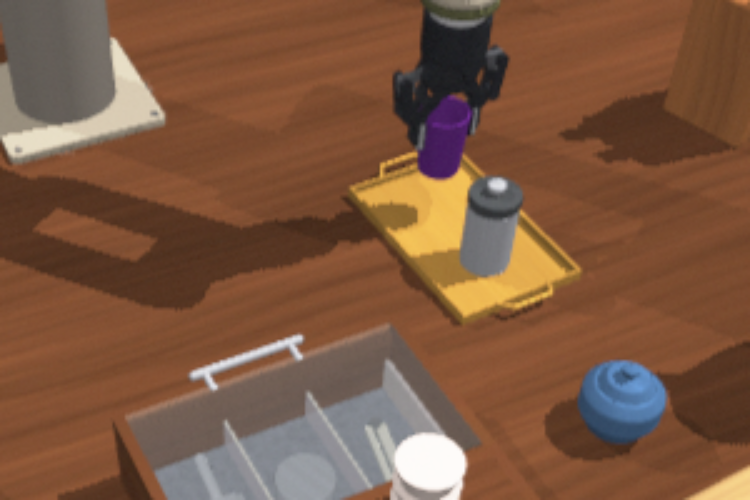

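The crop shows the canister upright on the tray at crop (490,230) and the cup held upright in the gripper at (443,140).

```bash
python3 steer.py '0 0 0 0 0 25 40;0 0 0 0 0 45 40;0 0 0 0 0 58 40;0 0 0 0 0 62 40;0 0 0 0 0 64 40;0 0 0 0 0 64 40;0 0 0 0 0 64 40' && python3 steer.py '0 0 0 0 0 0 60;0 0 0 0 0 0 75;0 0 0 0 0 0 85;0 0 0 0 0 0 85;0 0 0 0 0 -30 85;0 0 0 0 0 -80 85;0 0 0 0 0 -120 85;0 0 0 0 0 -120 85'
python3 - <<'E'
from h import *
print(plan([618.7,6.4,150],91.8))
E
```

```text
time: 12.35
tool_pos: [417.2, 348.6, 43.3]
tcp_rot: [180.0, 0.1, -180.0]
ft_force: [-0.0, -0.1, -0.5]
finger_gap: 61.1
grip_force: 27.5
time: 13.35
tool_pos: [419.1, 349.9, 167.3]
tcp_rot: [179.7, 0.4, -180.0]
ft_force: [0.1, 1.1, -0.5]
finger_gap: 85.0
grip_force: 0.0
(array([ 0.5,  0.1, 88.2]), array([-199.2, -343.7,   17.1]))
```

```bash
python3 steer.py '0 0 80 -199 -343 10 36;0 0 80 -199 -343 10 36;0 0 80 -199 -343 10 36;0 0 80 -199 -343 10 36;0 0 80 -199 -343 10 36;0 0 80 -199 -343 10 36;0 0 80 -199 -343 10 36;0 0 80 -199 -343 10 36' && python3 steer.py '0 0 8 0 0 0 36;0 0 8 0 0 0 36;0 0 8 0 0 0 36'
python3 - <<'E'
from h import *
print(plan([619,6.4,60],91.8))
E
```

```text
time: 14.35
tool_pos: [615.9, 3.1, 150.7]
tcp_rot: [-179.9, -0.0, 99.6]
ft_force: [-0.8, 1.1, -0.2]
finger_gap: 35.8
grip_force: 0.0
time: 14.72
tool_pos: [615.6, 5.5, 151.8]
tcp_rot: [-179.9, -0.0, 92.2]
ft_force: [-0.4, 0.5, -0.1]
finger_gap: 36.1
grip_force: 0.0
(array([-0.1, -0. ,  0.4]), array([ 0.8,  3.5, 91.8]))
```

```bash
python3 steer.py '0 0 0.4 1 3 20 36;0 0 0.4 1 3 40 36;0 0 0.4 1 3 60 36;0 0 0.4 1 3 80 36;0 0 0.4 1 3 90 36;0 0 0.4 1 3 90 36;0 0 0.4 1 3 90 36' && python3 steer.py '0 0 0 0 0 0 20;0 0 0 0 0 0 5;0 0 0 0 0 0 5;0 0 0 0 0 0 5;0 0 0 0 0 0 5' 40
```

```text
time: 15.6
tool_pos: [619.7, 6.4, 63.5]
tcp_rot: [179.9, 0.0, 91.6]
ft_force: [1.1, -0.3, 1.0]
finger_gap: 36.2
grip_force: 0.0
time: 16.23
tool_pos: [618.6, 6.4, 63.6]
tcp_rot: [-180.0, 0.0, 91.6]
ft_force: [-6.8, -0.1, 6.4]
finger_gap: 8.4
grip_force: 39.2
```

```bash
python3 steer.py '0 0 0 0 -10 0 5;0 0 0 0 -30 0 5;0 0 0 0 -60 0 5;0 0 0 0 -90 0 5;0 0 0 0 -120 0 5;0 0 0 0 -145 0 5;0 0 0 0 -165 0 5;0 0 0 0 -178 0 5' && python3 steer.py '0 0 0 0 -3 0 5;0 0 0 0 -3 0 5;0 0 0 0 -3 0 5'
```

```text
time: 17.23
tool_pos: [441.1, 2.0, 63.6]
tcp_rot: [179.8, -0.0, 91.6]
ft_force: [1.6, 4.0, 4.0]
finger_gap: 8.4
grip_force: 41.2
time: 17.6
tool_pos: [438.6, 1.9, 63.6]
tcp_rot: [179.9, -0.0, 91.6]
ft_force: [-2.0, 4.4, 8.5]
finger_gap: 8.4
grip_force: 41.6
```

```bash
python3 steer.py '0 0 0 0 0 0 20;0 0 0 0 0 0 36;0 0 0 0 0 0 40;0 0 0 0 0 -40 40;0 0 0 0 0 -90 40;0 0 0 0 0 -110 40;0 0 0 0 0 -110 40'
python3 - <<'E'
from h import *
for n in("scene","top"):
    s=r.snapshot(n); cv2.imwrite(f"pics/{n}2.png",s["pixels"])
a=cv2.resize(cv2.imread("pics/top2.png")[120:260,225:425],None,fx=3.9,fy=3.9,interpolation=cv2.INTER_CUBIC)
cv2.imwrite("pics/c2.png",a)
E
```

```text
time: 18.48
tool_pos: [439.4, 1.1, 174.4]
tcp_rot: [179.8, 0.0, 91.6]
ft_force: [0.1, -0.0, -0.7]
finger_gap: 40.0
grip_force: 0.0
```

View pics/c2.png

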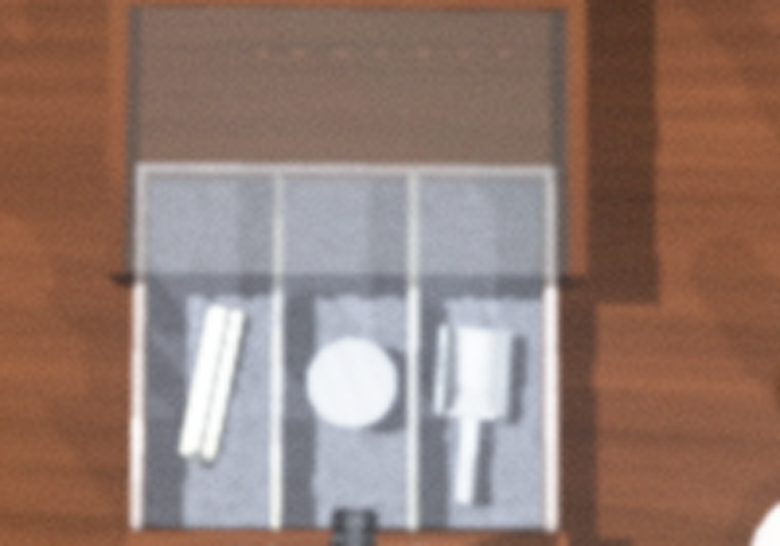

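Drawer open about 180 mm. The scoop is in the right lane, its bowl at crop (476,371) and its handle from (475,420) to (465,503), with no divider close to it.

```bash
python3 - <<'E'
from h import *
s=r.snapshot("top")
W=lambda x,y,z:ray(s,(225+x/3.9,120+y/3.9),z)
a,b=W(475.5,422,37),W(465,502,37);c=W(476,372,34);lf,ln=W(445,326,34),W(437,412,34);rf,rn=W(514,330,34),W(507,415,34)
ang=lambda d:np.degrees(np.arctan2(d[1],d[0]))
print(a,b,c,ang(a-b),ang(lf-ln),ang(rf-rn),ang(c-b))
print("lane",W(413,400,50),W(550,400,50))
# independent: scene view handle
print(plan(list(a[:2])+[100],180))
E
```

```text
[561.38190549 -85.67149486  37.        ] [506.3942516  -79.75137298  37.        ] [596.00450249 -85.46964851  34.        ] -6.1449513810974095 -3.859483010191817 -3.459111750363718 -3.6512499376308862
lane [574.75751951 -41.42770514  50.        ] [ 577.63443501 -135.15791714   50.        ]
(array([ -0.1,  -0.1, -88.4]), array([-90.5, 121.9,  70.6]))
```

```bash
python3 -c "
from h import *
print(plan([552,-83,120],176))"; python3 steer.py '0 0 -84 -88 110 40 30;0 0 -84 -88 110 40 30;0 0 -84 -88 110 40 30;0 0 -84 -88 110 40 30;0 0 -84 -88 110 40 30;0 0 -84 -88 110 40 30;0 0 -84 -88 110 40 30;0 0 -84 -88 110 40 30' && python3 steer.py '0 0 0 0 0 0 30;0 0 0 0 0 0 30;0 0 0 0 0 0 30'
python3 -c "
from h import *
print(plan([552,-83,22],176))"
```

```text
(array([ -0.1,  -0.1, -84.4]), array([-87.6, 112.6,  50.6]))
time: 19.62
tool_pos: [549.2, -83.2, 130.3]
tcp_rot: [180.0, -0.2, 176.0]
ft_force: [0.1, -0.1, 0.4]
finger_gap: 30.1
grip_force: 0.0
time: 20.0
tool_pos: [550.3, -83.4, 132.2]
tcp_rot: [180.0, -0.0, 175.5]
ft_force: [0.9, 0.1, -1.0]
finger_gap: 29.8
grip_force: 0.0
(array([ 0. , -0. , -0.5]), array([ -1.8,   0.6, 110.2]))
```

```bash
python3 steer.py '0 0 0 -1 0.5 40 30;0 0 0 -1 0.5 70 30;0 0 0 -1 0.5 95 30;0 0 0 -1 0.5 105 30;0 0 0 -1 0.5 109.5 30;0 0 0 -1 0.5 109.5 30;0 0 0 -1 0.5 109.5 30' && python3 steer.py '0 0 0 0 0 0 20;0 0 0 0 0 0 8;0 0 0 0 0 0 5;0 0 0 0 0 0 5;0 0 0 0 0 0 5' 60
```

```text
time: 20.88
tool_pos: [552.4, -83.3, 24.3]
tcp_rot: [-180.0, 0.1, 175.6]
ft_force: [-0.2, -0.0, 0.5]
finger_gap: 30.0
grip_force: 0.0
time: 21.5
tool_pos: [552.2, -83.2, 24.0]
tcp_rot: [-180.0, 0.1, 175.6]
ft_force: [-1.1, 0.8, 5.8]
finger_gap: 10.5
grip_force: 58.6
```

```bash
python3 steer.py '0 0 0 0 0 0 20;0 0 0 0 0 3.5 24;0 0 0 0 0 3.5 24;0 0 0 0 0 3.5 10;0 0 0 0 0 3.5 5;0 0 0 0 0 3.5 5;0 0 0 0 0 3.5 5' && python3 steer.py '0 0 0 0 0 -5 5;0 0 0 0 0 -15 5;0 0 0 0 0 -30 5;0 0 0 0 0 -30 5'
```

```text
time: 22.38
tool_pos: [551.6, -83.1, 19.6]
tcp_rot: [180.0, -0.0, 175.6]
ft_force: [0.9, 0.9, -0.3]
finger_gap: 10.7
grip_force: 58.4
time: 22.88
tool_pos: [553.3, -83.5, 52.1]
tcp_rot: [-180.0, 0.2, 175.6]
ft_force: [-1.4, 0.1, -1.5]
finger_gap: 10.5
grip_force: 58.4
```

```bash
python3 steer.py '0 0 0 0 0 -40 5;0 0 0 0 0 -80 5;0 0 0 0 0 -90 5;0 0 0 30 -40 -90 5;0 0 0 60 -85 -90 5;0 0 0 90 -135 -90 5;0 0 0 115 -185 -90 5;0 0 0 125 -235 -90 5'
python3 - <<'E'
from h import *
print(plan([416,-345,80],175.6))
E
python3 steer.py '0 0 0 0 -10 0 5;0 0 0 0 -10 0 5;0 0 0 0 -10 0 5'
python3 - <<'E'
from h import *
print(plan([416,-345,80],175.6))
for n in("scene","top"):
    s=r.snapshot(n); cv2.imwrite(f"pics/{n}3.png",s["pixels"])
a=cv2.resize(cv2.imread("pics/top3.png")[180:330,380:520],None,fx=2.6,fy=2.6,interpolation=cv2.INTER_CUBIC)
b=cv2.resize(cv2.imread("pics/scene3.png")[80:230,110:250],None,fx=2.6,fy=2.6,interpolation=cv2.INTER_CUBIC)
cv2.imwrite("pics/c3.png",np.hstack([a,b]))
E
```

```text
time: 23.88
tool_pos: [407.1, -308.8, 138.5]
tcp_rot: [180.0, -0.1, 175.6]
ft_force: [0.2, -1.0, -0.6]
finger_gap: 10.7
grip_force: 58.6
(array([ 0. , -0.1,  0. ]), array([-11.7, -35.5,  58.4]))
time: 24.25
tool_pos: [408.6, -316.5, 139.0]
tcp_rot: [179.9, -0.0, 175.7]
ft_force: [0.2, -0.7, -0.7]
finger_gap: 10.6
grip_force: 58.7
(array([ 0.1, -0. ,  0.1]), array([ -9.6, -28. ,  58.9]))
```

View pics/c3.png

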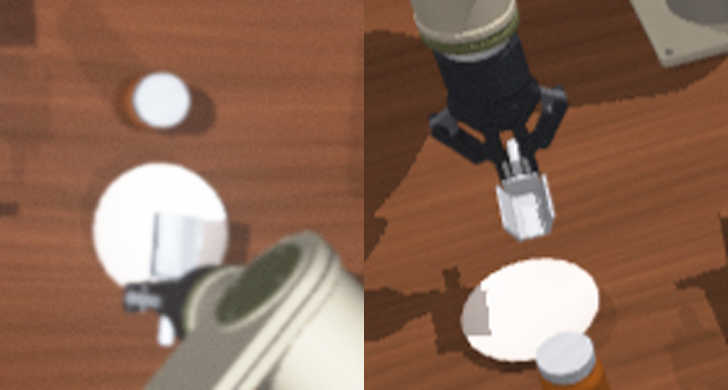

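The scoop is held level, its bowl at left-panel (188,245) and the saucer centre at (160,230).

```bash
python3 steer.py '0 0 0 -9 -27 20 5;0 0 0 -9 -27 50 5;0 0 0 -9 -27 75 5;0 0 0 -9 -27 90 5;0 0 0 -9 -27 100 5;0 0 0 -9 -27 100 5;0 0 0 -9 -27 100 5'
python3 - <<'E'
from h import *
print(plan([416,-345,14],175.6))
s=r.snapshot("top");im=s["pixels"]; 
h=cv2.cvtColor(im,cv2.COLOR_BGR2HSV); m=((h[...,1]<70)&(h[...,2]>150)).astype(np.uint8)*255
cv2.imwrite("pics/c4.png",cv2.resize(im[215:305,390:490],None,fx=5,fy=5,interpolation=cv2.INTER_CUBIC))
print(proj(s,[460,-348.5,5]),proj(s,[416,-345,40]))
E
```

```text
time: 25.22
tool_pos: [415.8, -346.0, 40.7]
tcp_rot: [-179.9, 0.1, 175.6]
ft_force: [0.1, -0.4, -0.5]
finger_gap: 11.1
grip_force: 58.8
(array([-0.1,  0.1,  0. ]), array([-0.1,  1. , 26.7]))
[440.4360264 268.3243722] [442.82822926 285.80702667]
```

View pics/c4.png

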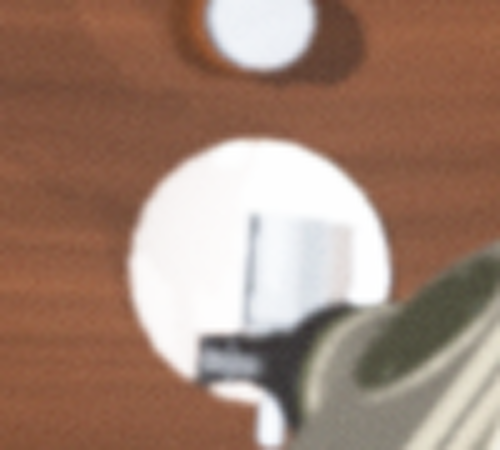

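```bash
python3 - <<'E'
from h import *
s=r.snapshot("top")
W=lambda x,y,z:ray(s,(390+x/5,215+y/5),z)
d=40.7-20
for n,p,z in(("rim far L",(250,213),34),("near L",(247,325),34),("far R",(353,225),34),("tip",(268,445),33)):print(n,np.round(W(*p,z+d),1))
print("sau",W(260,270,12))
E
```

```text
rim far L [ 490.8 -332.8   54.7]
near L [ 432.2 -331.5   54.7]
far R [ 486.1 -387.8   54.7]
tip [ 370.2 -343.2   53.7]
sau [ 458.68243079 -350.78104088   12.        ]
```

```bash
python3 steer.py '0 0 0 0 3 10 5;0 0 0 0 3 20 5;0 0 0 0 3 25 5;0 0 0 0 3 25 5;0 0 0 0 3 25 5'
```

```text
time: 25.95
tool_pos: [415.5, -342.6, 14.8]
tcp_rot: [-180.0, 0.0, 175.6]
ft_force: [0.6, 0.3, 0.4]
finger_gap: 10.6
grip_force: 58.8
```

```bash
python3 steer.py '0 0 0 0 0 1 5;0 0 0 0 0 1.3 5;0 0 0 0 0 1.3 5;0 0 0 0 0 1.3 5'; python3 steer.py '0 0 0 0 0 0 14;0 0 0 0 0 0 20;0 0 0 0 0 0 26;0 0 0 0 0 0 26;0 0 0 0 0 -30 26;0 0 0 0 0 -80 26;0 0 0 0 60 -140 26;0 0 0 0 120 -140 26'
python3 steer.py '0 0 0 0 62 0 26;0 0 0 0 120 0 26;0 0 0 0 150 0 26;0 0 0 0 150 0 26'
python3 - <<'E'
from h import *
s=r.snapshot("top");im=s["pixels"];t=r.snapshot("scene")["pixels"]
a=cv2.resize(im[210:310,390:490],None,fx=4,fy=4,interpolation=cv2.INTER_CUBIC)
b=cv2.resize(t[150:250,130:230],None,fx=4,fy=4,interpolation=cv2.INTER_CUBIC)
cv2.imwrite("pics/c5.png",np.hstack([a,b]))
E
```

```text
time: 26.45
tool_pos: [415.5, -342.5, 13.4]
tcp_rot: [-180.0, 0.0, 175.6]
ft_force: [0.0, -0.6, -0.2]
finger_gap: 10.7
grip_force: 58.8
time: 27.45
tool_pos: [425.2, -238.5, 154.4]
tcp_rot: [-179.8, 0.3, 175.5]
ft_force: [1.5, 0.6, 0.2]
finger_gap: 26.0
grip_force: 0.0
time: 27.95
tool_pos: [434.9, -86.0, 150.4]
tcp_rot: [180.0, 0.0, 175.8]
ft_force: [0.6, -0.4, 0.0]
finger_gap: 25.8
grip_force: 0.0
```

View pics/c5.png

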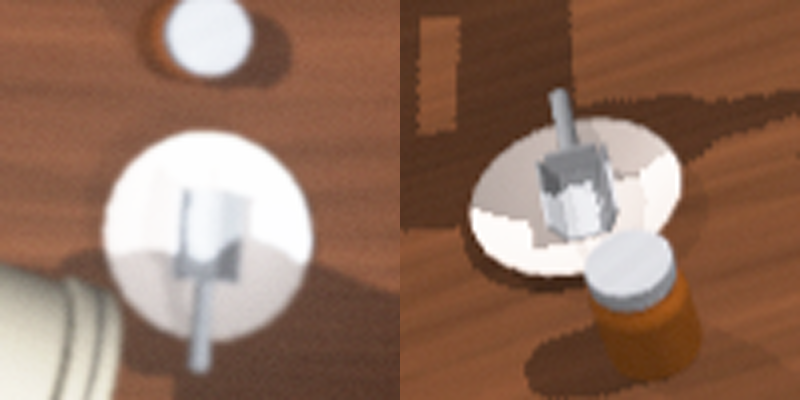

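The scoop lies upright on the saucer, its bowl centre at left-panel (213,235) against the saucer centre (208,235). Saucer and jar are unmoved.

```bash
python3 - <<'E'
from h import *
print(plan([439,1.9,150],91.6))
E
python3 steer.py '0 0 80 0 80 0 36;0 0 80 0 80 0 36;0 0 80 0 80 0 36;0 0 80 0 80 0 36;0 0 80 0 80 0 36;0 0 80 0 80 0 36;0 0 80 0 80 0 36;0 0 84 0 84 0 36'
python3 steer.py '0 0 0 0 0 0 36;0 0 0 0 0 0 36'
python3 - <<'E'
from h import *
print(plan([439,1.9,63],91.6))
E
```

```text
(array([-0. ,  0. , 84.1]), array([ 2.7, 90. ,  0.4]))
time: 29.05
tool_pos: [441.4, -5.7, 150.2]
tcp_rot: [-180.0, 0.0, 91.2]
ft_force: [-0.1, -0.2, -0.3]
finger_gap: 36.0
grip_force: 0.0
time: 29.3
tool_pos: [441.3, -4.9, 150.2]
tcp_rot: [-180.0, 0.0, 91.8]
ft_force: [0.5, 1.3, -0.9]
finger_gap: 36.3
grip_force: 0.0
(array([-0. ,  0. ,  0.2]), array([ 6.9, -2.1, 87.2]))
```

```bash
python3 steer.py '0 0 0 7 -2 20 36;0 0 0 7 -2 40 36;0 0 0 7 -2 60 36;0 0 0 7 -2 80 36;0 0 0 7 -2 86 36;0 0 0 7 -2 86 36;0 0 0 7 -2 86 36' && python3 steer.py '0 0 0 0 0 0 20;0 0 0 0 0 0 5;0 0 0 0 0 0 5;0 0 0 0 0 0 5;0 0 0 0 0 0 5' 40
python3 steer.py '0 0 0 0 10 0 5;0 0 0 0 30 0 5;0 0 0 0 60 0 5;0 0 0 0 90 0 5;0 0 0 0 120 0 5;0 0 0 0 145 0 5;0 0 0 0 165 0 5;0 0 0 0 172 0 5'
python3 steer.py '0 0 0 0 3 0 5;0 0 0 0 6 0 5;0 0 0 0 8 0 5;0 0 0 0 8 0 5'
```

```text
time: 30.18
tool_pos: [439.8, 2.7, 65.2]
tcp_rot: [179.9, 0.0, 91.7]
ft_force: [-0.2, 0.4, -0.1]
finger_gap: 36.4
grip_force: 0.0
time: 30.8
tool_pos: [439.6, 2.8, 65.0]
tcp_rot: [179.9, 0.0, 91.6]
ft_force: [-1.4, -0.3, 6.5]
finger_gap: 8.5
grip_force: 39.3
time: 31.8
tool_pos: [612.4, 7.1, 65.0]
tcp_rot: [179.9, 0.1, 91.6]
ft_force: [-1.5, -3.7, 7.9]
finger_gap: 8.5
grip_force: 41.3
time: 32.3
tool_pos: [618.6, 7.3, 65.0]
tcp_rot: [-180.0, 0.1, 91.6]
ft_force: [-4.9, -2.6, 8.6]
finger_gap: 8.3
grip_force: 41.4
```

```bash
python3 steer.py '0 0 0 0 1 0 5;0 0 0 0 2 0 5;0 0 0 0 2 0 5;0 0 0 0 2 0 5'; python3 steer.py '0 0 0 0 1 0 5;0 0 0 0 2 0 5;0 0 0 0 2 0 5;0 0 0 0 2 0 5'
```

```text
time: 32.8
tool_pos: [618.6, 7.3, 65.0]
tcp_rot: [-179.7, 0.1, 91.6]
ft_force: [-15.3, -3.3, 17.1]
finger_gap: 8.6
grip_force: 42.2
time: 33.3
tool_pos: [618.7, 7.3, 64.9]
tcp_rot: [-179.5, 0.1, 91.6]
ft_force: [-26.8, -4.4, 24.3]
finger_gap: 8.0
grip_force: 43.3
```

```bash
python3 steer.py '0 0 0 0 -3 0 5;0 0 0 0 -3 0 5;0 0 0 0 -3 0 20;0 0 0 0 -3 0 36;0 0 0 0 -3 0 36;0 0 0 0 -3 -40 36;0 0 0 0 -3 -90 36;0 0 0 0 -3 -115 36'
python3 - <<'E'
from h import *
print(plan([526.5,355.8,180],180)); print(r.sense()["tool_pos"])
s=r.snapshot("top");t=r.snapshot("scene")
# tray objects
hsv=cv2.cvtColor(s["pixels"],cv2.COLOR_BGR2HSV);H,S,V=[hsv[...,i].astype(int) for i in range(3)];u=lambda m:(m*255).astype(np.uint8)
for n,m,z in(("can",(S<90),102),("cup",(H>125)&(H<160)&(S>90),84)):
    e=fit(blob(u(m),(152,208,216,306))); print(n,np.round(e,1) if 0 else e, ray(s,e[0],z))
cv2.imwrite("pics/c6.png",cv2.resize(s["pixels"][80:320,130:400],None,fx=2.4,fy=2.4))
E
```

```text
time: 34.3
tool_pos: [621.4, 8.1, 182.8]
tcp_rot: [179.8, 0.0, 91.6]
ft_force: [0.3, 0.1, -0.1]
finger_gap: 35.9
grip_force: 0.0
(array([  0.2,   0.2, -88.4]), array([350.3, -84.9,   2.3]))
[621.38591778   8.06314465 182.75266215]
can ((177.90243530273438, 236.8018798828125), (24.085411071777344, 32.2620964050293), 90.96712493896484) [525.25444389 346.94244992 102.        ]
cup ((178.08193969726562, 279.362548828125), (22.135726928710938, 26.574020385742188), 70.3079605102539) [417.61048968 345.11542133  84.        ]
```

View pics/c6.png

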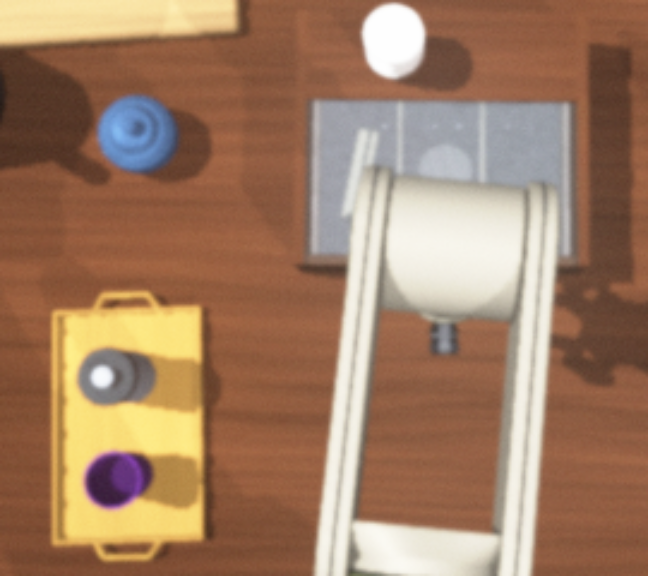

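Canister (105,377) and cup (115,480) stand upright on the tray, and the drawer is shut.

```bash
python3 steer.py '0 0 -80 350 -85 2 85;0 0 -80 350 -85 2 85;0 0 -80 350 -85 2 85;0 0 -80 350 -85 2 85;0 0 -80 350 -85 2 85;0 0 -80 350 -85 2 85;0 0 -80 350 -85 2 85;0 0 -80 350 -85 2 85' 60
python3 steer.py '0 0 -8.4 0 0 0 85;0 0 -8.4 0 0 0 85;0 0 -8.4 0 0 0 85'
python3 - <<'E'
from h import *
print(plan([526.5,355.8,56],180))
E
```

```text
time: 35.4
tool_pos: [523.7, 356.1, 175.0]
tcp_rot: [-179.9, -0.1, 172.0]
ft_force: [-0.7, 0.8, -0.3]
finger_gap: 85.2
grip_force: 0.0
time: 35.78
tool_pos: [524.6, 355.2, 176.2]
tcp_rot: [-180.0, -0.1, 179.9]
ft_force: [-0.4, 0.5, 0.3]
finger_gap: 84.7
grip_force: 0.0
(array([-0. , -0.1, -0.1]), array([ -2. ,   0.7, 120.2]))
```

```bash
python3 steer.py '0 0 0 -2 0.5 40 85;0 0 0 -2 0.5 75 85;0 0 0 -2 0.5 100 85;0 0 0 -2 0.5 115 85;0 0 0 -2 0.5 119 85;0 0 0 -2 0.5 119 85;0 0 0 -2 0.5 119 85' && python3 steer.py '0 0 0 0 0 0 60;0 0 0 0 0 0 40;0 0 0 0 0 0 40;0 0 0 0 0 0 40;0 0 0 0 0 0 40' 60
```

```text
time: 36.65
tool_pos: [527.9, 356.5, 59.8]
tcp_rot: [179.9, 0.1, -180.0]
ft_force: [-0.2, -0.2, 0.7]
finger_gap: 85.0
grip_force: 0.0
time: 37.28
tool_pos: [527.7, 356.3, 59.6]
tcp_rot: [180.0, 0.1, -180.0]
ft_force: [-0.8, -0.1, 6.6]
finger_gap: 60.8
grip_force: 64.0
```

```bash
python3 steer.py '0 0 0 0 0 -30 40;0 0 0 0 0 -60 40;0 0 0 0 -50 -60 40;0 0 0 -4 -110 -60 40;0 0 0 -8 -170 -60 40;0 0 0 -12 -230 -60 40;0 0 0 -13.7 -275 -60 40;0 0 0 -13.7 -288.4 -60 40' && python3 steer.py '0 0 0 0 0 0 40;0 0 0 0 0 0 40;0 0 0 0 0 20 40;0 0 0 0 0 40 40;0 0 0 0 0 50 40;0 0 0 0 0 50 40;0 0 0 0 0 50 40'
python3 - <<'E'
from h import *
print(plan([541.4,67.9,55.6],180))
E
```

```text
time: 38.28
tool_pos: [540.6, 64.9, 118.0]
tcp_rot: [-180.0, -0.0, 179.9]
ft_force: [0.0, -0.0, -2.7]
finger_gap: 60.3
grip_force: 66.2
time: 39.15
tool_pos: [541.5, 68.0, 69.1]
tcp_rot: [180.0, 0.1, -179.9]
ft_force: [0.2, 0.3, -1.9]
finger_gap: 60.2
grip_force: 66.2
(array([0. , 0.1, 0.1]), array([ 0.1, -0.1, 13.5]))
```

```bash
python3 steer.py '0 0 0 0 0 8 40;0 0 0 0 0 11.5 40;0 0 0 0 0 12.5 40;0 0 0 0 0 13 40;0 0 0 0 0 13 40'
python3 steer.py '0 0 0 0 0 0.8 40;0 0 0 0 0 0.8 40;0 0 0 0 0 0.8 40'
```

```text
time: 39.78
tool_pos: [541.2, 67.5, 55.8]
tcp_rot: [-180.0, 0.0, -180.0]
ft_force: [-2.1, -0.3, 2.2]
finger_gap: 60.6
grip_force: 66.2
time: 40.15
tool_pos: [541.7, 67.5, 55.8]
tcp_rot: [-180.0, 0.1, -180.0]
ft_force: [-3.2, -0.3, 9.0]
finger_gap: 60.5
grip_force: 66.3
```

```bash
python3 steer.py '0 0 0 0 0 0 60;0 0 0 0 0 0 75;0 0 0 0 0 0 85;0 0 0 0 0 0 85;0 0 0 0 0 -30 85;0 0 0 0 0 -80 85;0 0 0 0 0 -125 85;0 0 0 15 40 -125 85' && python3 steer.py '0 0 0 100 220 0 85;0 0 0 100 220 0 85;0 0 0 100 220 0 85;0 0 0 109 240 0 85;0 0 0 109 240 0 85;0 0 0 109 240 0 85;0 0 0 109 240 0 85'
python3 - <<'E'
from h import *
print(plan([417.3,348.8,43],180))
E
```

```text
time: 41.15
tool_pos: [529.5, 106.5, 184.8]
tcp_rot: [180.0, 0.5, 179.8]
ft_force: [-0.3, 1.1, 0.4]
finger_gap: 85.1
grip_force: 0.0
time: 42.02
tool_pos: [417.4, 346.3, 179.3]
tcp_rot: [-180.0, 0.0, 180.0]
ft_force: [-0.1, 0.4, -0.3]
finger_gap: 85.1
grip_force: 0.0
(array([-0.,  0., -0.]), array([1.000e-01, 2.600e+00, 1.363e+02]))
```

```bash
python3 steer.py '0 0 0 0 2 40 85;0 0 0 0 2 80 85;0 0 0 0 2 110 85;0 0 0 0 2 128 85;0 0 0 0 2 135 85;0 0 0 0 2 135 85;0 0 0 0 2 135 85' && python3 steer.py '0 0 0 0 0 0 65;0 0 0 0 0 0 45;0 0 0 0 0 0 40;0 0 0 0 0 0 40;0 0 0 0 0 0 40;0 0 0 0 0 0 40' 25
```

```text
time: 42.9
tool_pos: [417.7, 350.0, 45.9]
tcp_rot: [179.9, 0.1, -180.0]
ft_force: [0.4, -0.2, -0.3]
finger_gap: 85.2
grip_force: 0.0
time: 43.65
tool_pos: [417.5, 350.0, 45.9]
tcp_rot: [179.9, 0.1, -180.0]
ft_force: [-0.9, -2.3, 6.3]
finger_gap: 61.2
grip_force: 26.4
```

```bash
python3 steer.py '0 0 0 0 0 -25 40;0 0 0 0 0 -60 40;0 0 0 0 -50 -60 40;0 0 0 0 -110 -60 40;0 0 0 0 -170 -60 40;0 0 0 0 -230 -60 40;0 0 0 0 -290 -60 40;0 0 0 0 -350 -60 40' && python3 steer.py '0 0 0 0 -50 0 40;0 0 0 -10 -54.8 0 40;0 0 0 -50 -54.8 0 40;0 0 0 -95 -54.8 0 40;0 0 0 -126 -54.8 0 40;0 0 0 -126 -54.8 20 40;0 0 0 -126 -54.8 45 40;0 0 0 -126 -54.8 45 40' && python3 steer.py '0 0 0 0 0 0 40;0 0 0 0 0 0 40'
python3 - <<'E'
from h import *
print(plan([543.5,-54.8,41.9],180))
E
```

```text
time: 44.65
tool_pos: [416.9, -2.3, 105.0]
tcp_rot: [-180.0, 0.1, -179.9]
ft_force: [1.1, -0.7, -0.9]
finger_gap: 61.1
grip_force: 27.5
time: 45.65
tool_pos: [541.2, -53.5, 57.0]
tcp_rot: [179.9, -0.3, -179.9]
ft_force: [0.9, 0.1, -1.1]
finger_gap: 61.4
grip_force: 27.6
time: 45.9
tool_pos: [544.0, -55.1, 61.0]
tcp_rot: [-180.0, 0.1, -179.9]
ft_force: [0.7, 0.2, -0.3]
finger_gap: 61.2
grip_force: 27.6
(array([-0. ,  0.1,  0.1]), array([ 0.6,  0.3, 19.1]))
```

```bash
python3 steer.py '0 0 0 0.5 0 10 40;0 0 0 0.5 0 16 40;0 0 0 0.5 0 18 40;0 0 0 0.5 0 18.7 40;0 0 0 0.5 0 18.7 40;0 0 0 0.5 0 18.7 40'
```

```text
time: 46.65
tool_pos: [543.3, -55.3, 42.0]
tcp_rot: [-180.0, 0.1, -180.0]
ft_force: [-2.6, 0.9, 9.4]
finger_gap: 60.9
grip_force: 27.9
```

Touching. I'll release, rise, retreat and inspect.

```bash
python3 steer.py '0 0 0 0 0 0 70;0 0 0 0 0 0 85;0 0 0 0 0 0 85;0 0 0 0 0 -30 85;0 0 0 0 0 -80 85;0 0 0 0 0 -130 85;0 0 0 60 0 -150 85;0 0 0 110 0 -150 85' && python3 steer.py '0 0 0 0 60 0 85;0 0 0 0 120 0 85;0 0 0 0 180 0 85;0 0 0 0 240 0 85;0 0 0 0 300 0 85;0 0 0 0 350 0 85;0 0 0 0 350 0 85;0 0 0 0 350 0 85'
python3 - <<'E'
from h import *
s=r.snapshot("top");im=s["pixels"];t=r.snapshot("scene")["pixels"]
hsv=cv2.cvtColor(im,cv2.COLOR_BGR2HSV);H,S,V=[hsv[...,i].astype(int) for i in range(3)];u=lambda m:(m*255).astype(np.uint8)
def show(n,m,box,z): e=fit(blob(u(m),box));print(n,np.round(e[0],1),np.round(ray(s,e[0],z),1))
show("cup",(H>125)&(H<160)&(S>90),(315,215,360,260),80)
show("can",(S<90),(270,218,306,252),98)
show("jar",(S<60)&(V>120),(425,200,460,235),85)
show("bar",(S<60)&(V>150),(285,202,345,212),78)
cv2.imwrite("pics/c7.png",cv2.resize(np.vstack([im[80:310,240:500],t[130:310,130:390]]),None,fx=1.4,fy=1.4))
E
```

```text
time: 47.65
tool_pos: [432.4, -55.6, 192.8]
tcp_rot: [-179.9, 0.2, -179.9]
ft_force: [0.0, -0.3, 1.6]
finger_gap: 85.2
grip_force: 0.0
time: 48.65
tool_pos: [431.9, 294.4, 190.3]
tcp_rot: [-180.0, -0.0, -179.9]
ft_force: [-0.9, -0.1, 0.8]
finger_gap: 85.1
grip_force: 0.0
cup [337.1 235.1] [541.9 -56.7  80. ]
can [288.9 234.6] [539.3  67.4  98. ]
jar [442.  218.2] [ 593.8 -328.7   85. ]
bar [312.9 204.1] [620.4   8.4  78. ]
```

View pics/c7.png

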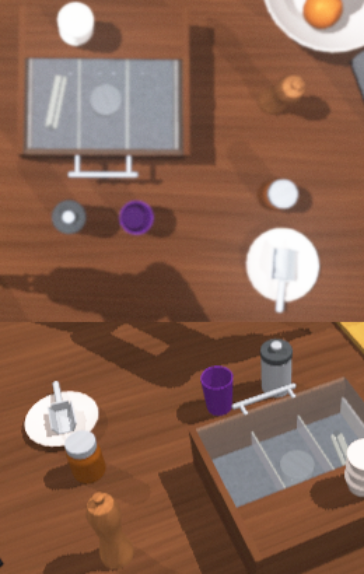

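The canister (68,217) and cup (136,217) are upright within 2 mm of where they stood, and the drawer is shut. The scoop lies on the saucer at (284,265), and the tin and clip are still in their lanes.

```bash
python3 -c "
from bench import r
print(r.hand_in())"
```

```text
the job is handed in; nothing more can be done
None
```

The job is done and handed in at about 49 s: the scoop lies bowl-up in the middle of the saucer, the drawer is fully shut, and the canister and cup are back upright within about 2 mm of where they stood; the tin and clip stayed in the drawer, and the saucer and jar did not move.

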